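# Sort full from nearly empty parts boxes by feel

### The job

The three closed blue boxes look alike, but each is either full or nearly empty. Take them one at a time, in any order: raise one end of the box slightly, about a centimetre, with its other end still on the bench, to feel its weight; then set it down gently, upright and flat, in the green tray if it is heavy or the yellow tray if it is light, before you start on the next. Leave the other things on the bench where they are.

Things in the scene. Friction and masses are not known exactly. Their poses are not given: they have to be found in the camera images.
- box_1: one of three identical closed parts boxes, blue ribbed plastic with grey lid, 130 (own x) x 76 (own y) x 60 high; origin: centre of the underside, z up; lies at any yaw. Besides the orange end loop, a like black bar stands over its centre (own x = 0) for carrying; the box hangs level from it. It weighs 650 to 870 g if full, 220 to 260 g if nearly empty, centre of weight at its middle, about 30 up; nothing outside shows which; one or two are full.
- box_2: one of three identical closed parts boxes, blue ribbed plastic with grey lid, 130 (own x) x 76 (own y) x 60 high; origin: centre of the underside, z up; lies at any yaw. Besides the orange end loop, a like black bar stands over its centre (own x = 0) for carrying; the box hangs level from it. It weighs 650 to 870 g if full, 220 to 260 g if nearly empty, centre of weight at its middle, about 30 up; nothing outside shows which; one or two are full.
- box_3: one of three identical closed parts boxes, blue ribbed plastic with grey lid, 130 (own x) x 76 (own y) x 60 high; origin: centre of the underside, z up; lies at any yaw. Besides the orange end loop, a like black bar stands over its centre (own x = 0) for carrying; the box hangs level from it. It weighs 650 to 870 g if full, 220 to 260 g if nearly empty, centre of weight at its middle, about 30 up; nothing outside shows which; one or two are full.
- box_1_loop (a point): middle of this box's orange end loop: a round bar 8 thick along the box's own y, clear length 50 between its posts, at own x = +46, 88 above the underside, 24 of free space below it. Raised here, the box turns about its other end's bottom edge (own x = -65), and a push towards that edge helps lift it. A tight grip lifts a light box bodily: turn the wrist with it
- box_1_tail (a point): middle of the bottom edge of this box at the end away from the orange loop (own x = -65, y = 0, z = 0); at bench height (0) while that end rests on the bench
- box_2_loop (a point): middle of this box's orange end loop: a round bar 8 thick along the box's own y, clear length 50 between its posts, at own x = +46, 88 above the underside, 24 of free space below it. Raised here, the box turns about its other end's bottom edge (own x = -65), and a push towards that edge helps lift it. A tight grip lifts a light box bodily: turn the wrist with it
- box_2_tail (a point): middle of the bottom edge of this box at the end away from the orange loop (own x = -65, y = 0, z = 0); at bench height (0) while that end rests on the bench
- box_3_loop (a point): middle of this box's orange end loop: a round bar 8 thick along the box's own y, clear length 50 between its posts, at own x = +46, 88 above the underside, 24 of free space below it. Raised here, the box turns about its other end's bottom edge (own x = -65), and a push towards that edge helps lift it. A tight grip lifts a light box bodily: turn the wrist with it
- box_3_tail (a point): middle of the bottom edge of this box at the end away from the orange loop (own x = -65, y = 0, z = 0); at bench height (0) while that end rests on the bench
- green_tray: green fixed tray, 190 (own x) x 220 (own y) outside, flat floor 5 above the bench, walls 5 thick and 14 high; origin at the centre of its underside, at bench height, z up. Two boxes fit side by side, their length along the tray's x, middles at tray y = +48 and -48. It may be at the robot's left or right. For full (heavy) boxes.
- yellow_tray: yellow fixed tray, 190 (own x) x 220 (own y) outside, flat floor 5 above the bench, walls 5 thick and 14 high; origin at the centre of its underside, at bench height, z up. Two boxes fit side by side, their length along the tray's x, middles at tray y = +48 and -48. It may be at the robot's left or right. For nearly empty (light) boxes.
- glue_bottle: white glue bottle with a red cap, diameter 52, 135 tall, standing loose; origin under its centre
- jar: amber glass jar with a steel lid, diameter 52, 65 tall, standing loose; origin under its centre
- shoe_a: loose red moulded toy shoe, 72 long (own x) x 34 wide x 40 high; origin under its centre
- shoe_b: loose red moulded toy shoe, 72 long (own x) x 34 wide x 40 high; origin under its centre
- spool: small yellow thread spool with wooden ends, diameter 28, 38 tall, standing loose between the boxes; origin under its centre
- mug: white mug, diameter 76, 85 tall, handle at own +y, standing loose; origin under its centre
Things that resemble listed ones, but are neither listed nor needed, are in the scene too. What is shaped like the box_1 but brown or pink is not meant.

How it is judged:
On the way, in this order (a step that is already met when the one before it is completed fails the run):
1. a box has one end raised slightly where it stood, its other end still on the bench (((angle between box_1's own z axis and vertical between 0.035 and 0.35 rad and (height (world z) of box_1_tail below 0.007 m or height (world z) of box_1_loop below 0.094 m) and contact force between box_1 and the fingers above 0.2 N and distance of box_1 from where it was at the start of the episode below 0.06 m) or (angle between box_2's own z axis and vertical between 0.035 and 0.35 rad and (height (world z) of box_2_tail below 0.007 m or height (world z) of box_2_loop below 0.094 m) and contact force between box_2 and the fingers above 0.2 N and distance of box_2 from where it was at the start of the episode below 0.06 m) or (angle between box_3's own z axis and vertical between 0.035 and 0.35 rad and (height (world z) of box_3_tail below 0.007 m or height (world z) of box_3_loop below 0.094 m) and contact force between box_3 and the fingers above 0.2 N and distance of box_3 from where it was at the start of the episode below 0.06 m))), for 0.15 s.
2. with one box set down in a tray, a second box has one end raised slightly where it stood ((((angle between box_1's own z axis and vertical between 0.035 and 0.35 rad and (height (world z) of box_1_tail below 0.007 m or height (world z) of box_1_loop below 0.094 m) and contact force between box_1 and the fingers above 0.2 N and distance of box_1 from where it was at the start of the episode below 0.06 m) and (((x of box_2 in the frame of green_tray between -0.06 and 0.06 m and y of box_2 in the frame of green_tray between -0.085 and 0.085 m and z of box_2 in the frame of green_tray below 0.01 m and angle between box_2's own z axis and vertical below 0.06 rad) or (x of box_2 in the frame of yellow_tray between -0.06 and 0.06 m and y of box_2 in the frame of yellow_tray between -0.085 and 0.085 m and z of box_2 in the frame of yellow_tray below 0.01 m and angle between box_2's own z axis and vertical below 0.06 rad)) or ((x of box_3 in the frame of green_tray between -0.06 and 0.06 m and y of box_3 in the frame of green_tray between -0.085 and 0.085 m and z of box_3 in the frame of green_tray below 0.01 m and angle between box_3's own z axis and vertical below 0.06 rad) or (x of box_3 in the frame of yellow_tray between -0.06 and 0.06 m and y of box_3 in the frame of yellow_tray between -0.085 and 0.085 m and z of box_3 in the frame of yellow_tray below 0.01 m and angle between box_3's own z axis and vertical below 0.06 rad)))) or ((angle between box_2's own z axis and vertical between 0.035 and 0.35 rad and (height (world z) of box_2_tail below 0.007 m or height (world z) of box_2_loop below 0.094 m) and contact force between box_2 and the fingers above 0.2 N and distance of box_2 from where it was at the start of the episode below 0.06 m) and (((x of box_1 in the frame of green_tray between -0.06 and 0.06 m and y of box_1 in the frame of green_tray between -0.085 and 0.085 m and z of box_1 in the frame of green_tray below 0.01 m and angle between box_1's own z axis and vertical below 0.06 rad) or (x of box_1 in the frame of yellow_tray between -0.06 and 0.06 m and y of box_1 in the frame of yellow_tray between -0.085 and 0.085 m and z of box_1 in the frame of yellow_tray below 0.01 m and angle between box_1's own z axis and vertical below 0.06 rad)) or ((x of box_3 in the frame of green_tray between -0.06 and 0.06 m and y of box_3 in the frame of green_tray between -0.085 and 0.085 m and z of box_3 in the frame of green_tray below 0.01 m and angle between box_3's own z axis and vertical below 0.06 rad) or (x of box_3 in the frame of yellow_tray between -0.06 and 0.06 m and y of box_3 in the frame of yellow_tray between -0.085 and 0.085 m and z of box_3 in the frame of yellow_tray below 0.01 m and angle between box_3's own z axis and vertical below 0.06 rad)))) or ((angle between box_3's own z axis and vertical between 0.035 and 0.35 rad and (height (world z) of box_3_tail below 0.007 m or height (world z) of box_3_loop below 0.094 m) and contact force between box_3 and the fingers above 0.2 N and distance of box_3 from where it was at the start of the episode below 0.06 m) and (((x of box_1 in the frame of green_tray between -0.06 and 0.06 m and y of box_1 in the frame of green_tray between -0.085 and 0.085 m and z of box_1 in the frame of green_tray below 0.01 m and angle between box_1's own z axis and vertical below 0.06 rad) or (x of box_1 in the frame of yellow_tray between -0.06 and 0.06 m and y of box_1 in the frame of yellow_tray between -0.085 and 0.085 m and z of box_1 in the frame of yellow_tray below 0.01 m and angle between box_1's own z axis and vertical below 0.06 rad)) or ((x of box_2 in the frame of green_tray between -0.06 and 0.06 m and y of box_2 in the frame of green_tray between -0.085 and 0.085 m and z of box_2 in the frame of green_tray below 0.01 m and angle between box_2's own z axis and vertical below 0.06 rad) or (x of box_2 in the frame of yellow_tray between -0.06 and 0.06 m and y of box_2 in the frame of yellow_tray between -0.085 and 0.085 m and z of box_2 in the frame of yellow_tray below 0.01 m and angle between box_2's own z axis and vertical below 0.06 rad)))))), for 0.15 s.
3. with two boxes set down in the trays, the last box has one end raised slightly where it stood ((((angle between box_1's own z axis and vertical between 0.035 and 0.35 rad and (height (world z) of box_1_tail below 0.007 m or height (world z) of box_1_loop below 0.094 m) and contact force between box_1 and the fingers above 0.2 N and distance of box_1 from where it was at the start of the episode below 0.06 m) and ((x of box_2 in the frame of green_tray between -0.06 and 0.06 m and y of box_2 in the frame of green_tray between -0.085 and 0.085 m and z of box_2 in the frame of green_tray below 0.01 m and angle between box_2's own z axis and vertical below 0.06 rad) or (x of box_2 in the frame of yellow_tray between -0.06 and 0.06 m and y of box_2 in the frame of yellow_tray between -0.085 and 0.085 m and z of box_2 in the frame of yellow_tray below 0.01 m and angle between box_2's own z axis and vertical below 0.06 rad)) and ((x of box_3 in the frame of green_tray between -0.06 and 0.06 m and y of box_3 in the frame of green_tray between -0.085 and 0.085 m and z of box_3 in the frame of green_tray below 0.01 m and angle between box_3's own z axis and vertical below 0.06 rad) or (x of box_3 in the frame of yellow_tray between -0.06 and 0.06 m and y of box_3 in the frame of yellow_tray between -0.085 and 0.085 m and z of box_3 in the frame of yellow_tray below 0.01 m and angle between box_3's own z axis and vertical below 0.06 rad))) or ((angle between box_2's own z axis and vertical between 0.035 and 0.35 rad and (height (world z) of box_2_tail below 0.007 m or height (world z) of box_2_loop below 0.094 m) and contact force between box_2 and the fingers above 0.2 N and distance of box_2 from where it was at the start of the episode below 0.06 m) and ((x of box_1 in the frame of green_tray between -0.06 and 0.06 m and y of box_1 in the frame of green_tray between -0.085 and 0.085 m and z of box_1 in the frame of green_tray below 0.01 m and angle between box_1's own z axis and vertical below 0.06 rad) or (x of box_1 in the frame of yellow_tray between -0.06 and 0.06 m and y of box_1 in the frame of yellow_tray between -0.085 and 0.085 m and z of box_1 in the frame of yellow_tray below 0.01 m and angle between box_1's own z axis and vertical below 0.06 rad)) and ((x of box_3 in the frame of green_tray between -0.06 and 0.06 m and y of box_3 in the frame of green_tray between -0.085 and 0.085 m and z of box_3 in the frame of green_tray below 0.01 m and angle between box_3's own z axis and vertical below 0.06 rad) or (x of box_3 in the frame of yellow_tray between -0.06 and 0.06 m and y of box_3 in the frame of yellow_tray between -0.085 and 0.085 m and z of box_3 in the frame of yellow_tray below 0.01 m and angle between box_3's own z axis and vertical below 0.06 rad))) or ((angle between box_3's own z axis and vertical between 0.035 and 0.35 rad and (height (world z) of box_3_tail below 0.007 m or height (world z) of box_3_loop below 0.094 m) and contact force between box_3 and the fingers above 0.2 N and distance of box_3 from where it was at the start of the episode below 0.06 m) and ((x of box_1 in the frame of green_tray between -0.06 and 0.06 m and y of box_1 in the frame of green_tray between -0.085 and 0.085 m and z of box_1 in the frame of green_tray below 0.01 m and angle between box_1's own z axis and vertical below 0.06 rad) or (x of box_1 in the frame of yellow_tray between -0.06 and 0.06 m and y of box_1 in the frame of yellow_tray between -0.085 and 0.085 m and z of box_1 in the frame of yellow_tray below 0.01 m and angle between box_1's own z axis and vertical below 0.06 rad)) and ((x of box_2 in the frame of green_tray between -0.06 and 0.06 m and y of box_2 in the frame of green_tray between -0.085 and 0.085 m and z of box_2 in the frame of green_tray below 0.01 m and angle between box_2's own z axis and vertical below 0.06 rad) or (x of box_2 in the frame of yellow_tray between -0.06 and 0.06 m and y of box_2 in the frame of yellow_tray between -0.085 and 0.085 m and z of box_2 in the frame of yellow_tray below 0.01 m and angle between box_2's own z axis and vertical below 0.06 rad))))), for 0.15 s.
At the end, for the whole second after the job is handed in: Full boxes (over 600 g) in the green tray, nearly empty ones (under 300 g) in the yellow tray: each flat on the tray floor (underside under 10 mm above the bench, tilt under 0.06 rad), centre within 60 mm along tray x and 85 mm along tray y of the tray centre, at rest, released ((((x of box_1 in the frame of green_tray between -0.06 and 0.06 m and y of box_1 in the frame of green_tray between -0.085 and 0.085 m and z of box_1 in the frame of green_tray below 0.01 m and angle between box_1's own z axis and vertical below 0.06 rad) and contact force between box_1 and green_tray above 4.4 N) or ((x of box_1 in the frame of yellow_tray between -0.06 and 0.06 m and y of box_1 in the frame of yellow_tray between -0.085 and 0.085 m and z of box_1 in the frame of yellow_tray below 0.01 m and angle between box_1's own z axis and vertical below 0.06 rad) and contact force between box_1 and yellow_tray between 0.8 and 4.4 N)) and linear speed of each of box_1, box_2, box_3 below 0.02 m/s and contact force between each of box_1, box_2, box_3 and the fingers below 0.1 N and (((x of box_2 in the frame of green_tray between -0.06 and 0.06 m and y of box_2 in the frame of green_tray between -0.085 and 0.085 m and z of box_2 in the frame of green_tray below 0.01 m and angle between box_2's own z axis and vertical below 0.06 rad) and contact force between box_2 and green_tray above 4.4 N) or ((x of box_2 in the frame of yellow_tray between -0.06 and 0.06 m and y of box_2 in the frame of yellow_tray between -0.085 and 0.085 m and z of box_2 in the frame of yellow_tray below 0.01 m and angle between box_2's own z axis and vertical below 0.06 rad) and contact force between box_2 and yellow_tray between 0.8 and 4.4 N)) and (((x of box_3 in the frame of green_tray between -0.06 and 0.06 m and y of box_3 in the frame of green_tray between -0.085 and 0.085 m and z of box_3 in the frame of green_tray below 0.01 m and angle between box_3's own z axis and vertical below 0.06 rad) and contact force between box_3 and green_tray above 4.4 N) or ((x of box_3 in the frame of yellow_tray between -0.06 and 0.06 m and y of box_3 in the frame of yellow_tray between -0.085 and 0.085 m and z of box_3 in the frame of yellow_tray below 0.01 m and angle between box_3's own z axis and vertical below 0.06 rad) and contact force between box_3 and yellow_tray between 0.8 and 4.4 N))); the robot touches nothing.
It fails at once if a box tipped steeply (over 0.7 rad) (angle between any of box_1, box_2, box_3's own z axis and vertical above 0.7 rad).
It fails at once if a box dropped: falling at over 0.45 m/s with no finger on it (a drop of about 10 mm) ((linear speed of box_1 above 0.45 m/s and contact force between box_1 and the fingers below 0.05 N) or (linear speed of box_2 above 0.45 m/s and contact force between box_2 and the fingers below 0.05 N) or (linear speed of box_3 above 0.45 m/s and contact force between box_3 and the fingers below 0.05 N)).
It fails at once if a bystander shoved more than 25 mm or knocked over (distance of any of glue_bottle, jar, shoe_a, shoe_b, spool, mug from where it was at the start of the episode above 0.025 m or angle between any of glue_bottle, jar, shoe_a, shoe_b, spool, mug's own z axis and vertical above 0.5 rad).
It also fails if it takes over 72 s, if anything falls off the work surface, if the arm or the gripper's body presses on something with over 40 N, if the wrist force passes 120 N, or if a joint passes its speed limit or range.

### The arm

A 6-joint arm with a two-finger parallel gripper is mounted at the origin on the work surface. World frame = base frame: x ahead of the robot, y to its left, z up, the work surface at z = 0. Lengths are in m, angles in rad, forces in N, time in s.
With the tool pointing down it reaches from about 0.425 to 0.95 m from the base axis. Payload 3.5 kg.
Tool frame: the origin (TCP) lies on the centre line of the jaws, within the pads' length; the fingertips stand 14 mm ahead of it and the grasp point (between the pads) lies 5 mm behind it (ctrl.tip_reach is the distance from the TCP to the fingertips, in m); z points along the fingers, y is the line along which they close (so a half turn about z gives the same grasp; the last joint's range is limited). The gripper opens to 85 mm and grips with 20 to 120 N. Pads are 22 mm wide; open, the fingers measure 114 mm over their backs; the gripper's body (76 mm by 85 mm) begins 54 mm behind the grasp point. The pads swing forward as they close: fully open they stand 13 mm farther back than shut.
Start: joints at [0.967, 0.286, 1.577, -0, 1.279, -0.15], TCP at [0.296, 0.607, 0.245] pointing down, gripper open.
Joint ranges: [-2.77, 2.77], [-0.9, 2.22], [0.21, 2.48], [-1.53, 4.67], [0.24, 2.81], [-2.84, 2.84]. Speed limits (rad/s): [2.79, 2.79, 3.14, 3.14, 3.14, 3.14].

### API

Orientations are given as a unit quaternion [x, y, z, w].
In Python, from plant import get_state, imaging, workorder, ctrl gives the robot as it stands. The module is installed in compiled form; this text tells all that it offers.
- The arm moves only by the shell command python3 -m jog 'ROWS' [FORCE]. ROWS is JSON, a list of rows, each a list of 7 numbers: the closure, from 0 (fully open) to 1 (shut), then the shift along the tool's x, y, z in mm, then the turn, a rotation vector about the tool's x, y, z in rad. In form: [[gripper, tx, ty, tz, ax, ay, az], ...]. A call has 1 to 12 rows; each row is the pose to reach, as a shift and turn from the pose commanded when the call began, along the tool's axes at that moment; what a row does not reach only later rows make up. A row lasts 1/10 s, in which the tool goes at most 50 mm and 8.59 degrees, less where a joint would pass 70% of its speed; a pose out of reach is approached as far as the arm can. A call with a gripper value outside its range is refused whole. The fingers move at their own pace and stop on an object; FORCE is the grip in N (left out, the last holds). Time passes only in rows, so rows that repeat a pose let the fingers close. It gives the time, the measured TCP pose, the force, the opening and the grip force at its end, in the units of the state.
- get_state(): the state, without advancing time (a new reading comes with each control period).
- imaging.read_camera(name): name is "scene" or "top" or "wrist"; returns a dict with "image" (384x512x3 uint8, blue, green, red), "fx", "fy", "cx", "cy" (pixels), "k1" (the pictures are not rectified: a ray, as slopes to the right and down, at radius r is drawn at 1 + k1 r^2 times it, then the intrinsics apply), "R" (3x3) and "t" (3): a world point X has camera coordinates R X + t; the wrist camera has in their place "tool_from_camera" (4x4, takes a point from camera to tool coordinates, whose origin is the TCP and whose axes are the flange's). Camera axes: x right, y down, z forward; pixel columns grow to the right and rows downward; lengths in m; the calibration is good to about 2 mm. A picture is of the moment at which its call begins: read the wrist's pose just before it. There is no depth.
- workorder.sign_off(): hands the job in; it is judged then, once.
The state is a dict: "time": time; "qpos": joint angles; "dq": joint speeds; "joint_efforts": joint torques, N m; "eef_pos": TCP position; "tcp_rot": TCP orientation; "contact_force": force on the tool from outside, world axes, zero at the start; "wrist_torque": the same for the moment, N m; "opening": opening from 0.0 (shut) to 1.0 (fully open); "finger_force": force on a finger pad.
Only numpy, scipy, OpenCV 4.12 (cv2) and the standard library are available. Lean on these libraries where they do the work, as an engineer would, in place of code of your own. Each camera call takes 0.05 s, during which the arm holds its last target. There are 200 camera calls.

## Working session

There is one attempt and no reset: what is moved stays moved. The work goes in short steps, Python scripts to look and compute and a shell command to move; the robot and the scene stay as the last step left them, time stands still between calls to the robot, and variables do not carry over. Pictures are saved under pics/ and viewed, at most 10 in all, crops included, and the job is handed in when it is done.

```bash
mkdir -p pics; python3 - <<'E'
from plant import get_state, imaging, ctrl
import cv2,json,numpy as np
s=get_state();print({k:np.round(v,3).tolist() for k,v in s.items()})
for n in("scene","top"):
    c=imaging.read_camera(n);cv2.imwrite(f"pics/{n}0.png",c["image"])
    print(n,{k:np.round(v,4).tolist() for k,v in c.items() if k!="image"})
w=imaging.read_camera("wrist");print({k:np.round(v,4).tolist() for k,v in w.items() if k!="image"})
E
```

```text
{'time': 0.0, 'qpos': [0.967, 0.287, 1.578, 0.0, 1.279, -0.15], 'dq': [0.001, 0.001, 0.002, 0.001, -0.001, -0.001], 'joint_efforts': [-0.0, -40.597, -29.263, -0.0, 0.006, -0.0], 'eef_pos': [0.296, 0.606, 0.244], 'tcp_rot': [0.225, 0.974, -0.001, -0.0], 'contact_force': [0.382, -0.62, 0.096], 'wrist_torque': [-0.002, -0.036, -0.068], 'finger_force': 0.0, 'opening': 1.003}
scene {'fx': 396.3946, 'fy': 396.3946, 'cx': 254.2878, 'cy': 198.4412, 'k1': -0.0609, 'R': [[-0.3028, 0.953, 0.0105], [0.8113, 0.2635, -0.5219], [-0.5001, -0.1495, -0.853]], 't': [0.0923, -0.3717, 1.4563]}
top {'fx': 488.4986, 'fy': 488.4986, 'cx': 255.4523, 'cy': 197.7037, 'k1': -0.1576, 'R': [[0.0185, -0.9996, 0.019], [-0.9962, -0.0201, -0.0853], [0.0857, -0.0173, -0.9962]], 't': [0.0219, 0.4891, 1.3839]}
{'fx': 272.7898, 'fy': 272.7898, 'cx': 258.4846, 'cy': 192.6085, 'k1': -0.0037, 'tool_from_camera': [[0.0003, -0.948, -0.3183, 0.0826], [1.0, 0.0005, -0.0005, -0.0012], [0.0006, -0.3183, 0.948, -0.1289], [0.0, 0.0, 0.0, 1.0]]}
```

View pics/top0.png

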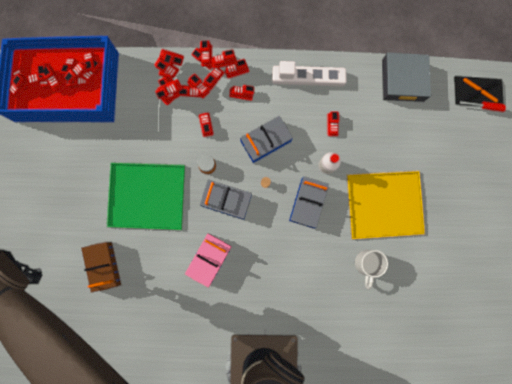

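View pics/scene0.png

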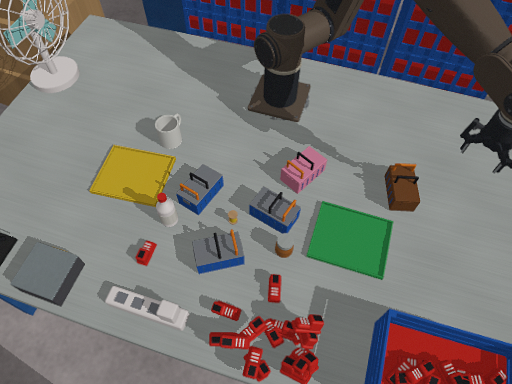

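The top view shows three blue candidates: A (266,139), B (227,198) and C (310,202). The lookalikes are pink (209,260) and brown (100,267), both ruled out by colour. The trays are green at (147,197) and yellow at (387,205). Next is a close crop to check the choice.

```bash
python3 - <<'E'
import cv2
im=cv2.imread("pics/top0.png")[110:236,188:356]
cv2.imwrite("pics/crop.png",cv2.resize(im,(800,600),interpolation=cv2.INTER_CUBIC))
E
```

```text
(no output)
```

View pics/crop.png

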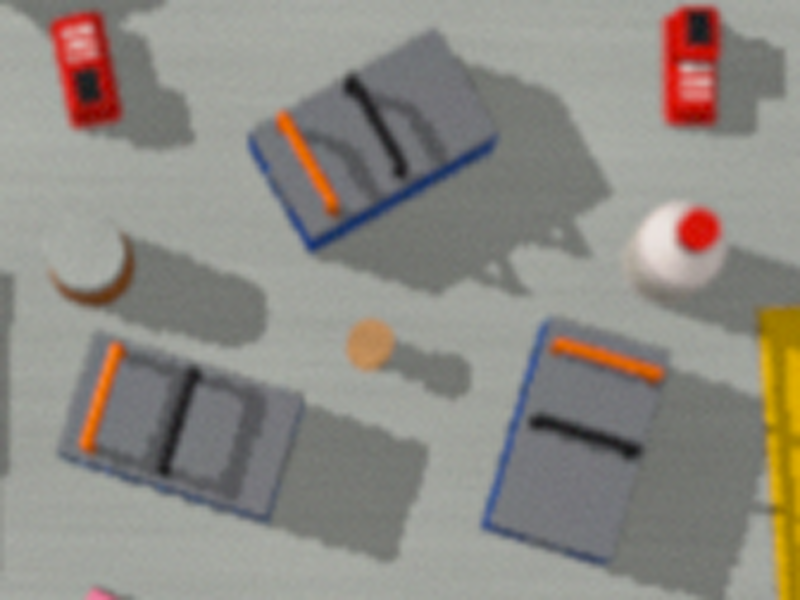

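The crop confirms A, B and C: blue sides, grey lids, each with an orange loop and a black bar. The orange loops are centred at crop (308,164), (102,397) and (607,360). Next I compute the poses.

```bash
cat > h.py <<'E'
import numpy as np,cv2,json
from scipy.optimize import least_squares
from scipy.spatial.transform import Rotation as Ro
from plant import get_state, imaging
def proj(c,P):
    K=np.array([[c["fx"],0,c["cx"]],[0,c["fy"],c["cy"]],[0,0,1]])
    return cv2.projectPoints(np.asarray(P,float).reshape(-1,3),cv2.Rodrigues(c["R"])[0],c["t"],K,np.array([c["k1"],0,0,0.]))[0][:,0]
def unproj(c,px,z):
    K=np.array([[c["fx"],0,c["cx"]],[0,c["fy"],c["cy"]],[0,0,1]])
    n=cv2.undistortPoints(np.asarray(px,float).reshape(-1,1,2),K,np.array([c["k1"],0,0,0.]))[:,0]
    d=np.c_[n,np.ones(len(n))]@c["R"]; o=-c["R"].T@c["t"]
    return o+d*((z-o[2])/d[:,2])[:,None]
def fit(c,pts,px,x0):
    pts=np.asarray(pts,float)
    f=lambda p:(proj(c,np.c_[pts[:,0]*np.cos(p[2])-pts[:,1]*np.sin(p[2])+p[0],pts[:,0]*np.sin(p[2])+pts[:,1]*np.cos(p[2])+p[1],pts[:,2]])-px).ravel()
    r=least_squares(f,x0);return r.x,np.sqrt(np.mean(r.fun**2))
def to(x,y,z,yaw):
    """print tool shift (mm) and turn to a pointing-down pose whose tool y axis is along +-yaw"""
    s=get_state();R=Ro.from_quat(s["tcp_rot"]);p=np.array(s["eef_pos"])
    for k in(0,np.pi):
        a=yaw+k;yy=np.array([np.cos(a),np.sin(a),0]);zz=np.array([0,0,-1.]);T=Ro.from_matrix(np.c_[np.cross(yy,zz),yy,zz])
        rv=(R.inv()*T).as_rotvec()
        if abs(rv[2])<=1.65: print("shift",np.round(R.inv().apply([x,y,z]-p)*1e3,1),"turn",np.round(rv,3),"ysign",1-2*(k>0))
    print("q6",round(s["qpos"][5],2),"q1",round(s["qpos"][0],2),"t",round(s["time"],1))
E
python3 - <<'E'
from h import *
c=imaging.read_camera("top")
s=168/800.
cl={"A":[(313,240),(497,135),(437,30),(250,135),(308,164),(377,127)],"B":[(62,453),(268,518),(303,395),(97,335),(102,397),(178,421)],"C":[(548,320),(488,522),(607,560),(668,352),(607,360),(586,437)]}
# order: loop-end corner1, tail corner1, tail corner2, loop corner2
m={}
for n,p in cl.items():
    px=(np.array(p)+.5)*s-.5+[188,110]
    w=unproj(c,px[4:],.091); d=w[0]-w[1]; yaw=np.arctan2(d[1],d[0])
    best=min((fit(c,[(65,a,60),(-65,a,60),(-65,-a,60),(65,-a,60),(46,0,91),(0,0,91)]*np.array(.001),px,[w[1][0],w[1][1],yaw]) for a in(38,-38)),key=lambda r:r[1])
    m[n]=best[0].tolist();L=np.array(best[0][:2])+.046*np.array([np.cos(best[0][2]),np.sin(best[0][2])])
    print(n,np.round(best[0],4),"rms px",round(best[1],2),"loop",np.round(L,4),"from clicks",np.round(w[:,:2],4).tolist())
hsv=cv2.cvtColor(c["image"],cv2.COLOR_BGR2HSV)
for n,lo,hi in(("green",(55,150,60),(75,255,255)),("yellow",(18,180,100),(32,255,255))):
    k=cv2.morphologyEx(cv2.inRange(hsv,lo,hi),cv2.MORPH_OPEN,np.ones((5,5)))
    ct=max(cv2.findContours(k,0,2)[0],key=cv2.contourArea)
    w=unproj(c,ct[:,0],.012)[:,:2].astype(np.float32)*1000
    r=cv2.minAreaRect(w);print(n,r,cv2.boundingRect(ct));m[n]=[r[0][0]/1e3,r[0][1]/1e3]
for n,px,z in(("spool",(266,182),.038),("bottle cap",(334.5,158),.135),("jar",(207,163),.065)):print(n,np.round(unproj(c,[px],z),3))
json.dump(m,open("m.json","w"))
A=m["B"];to(A[0]+.046*np.cos(A[2]),A[1]+.046*np.sin(A[2]),.16,A[2])
E
```

```text
A [0.6554 0.0046 2.1149] rms px 0.42 loop [0.6316 0.0439] from clicks [[0.6311, 0.0441], [0.6539, 0.0044]]
B [0.4803 0.1149 1.2995] rms px 0.48 loop [0.4926 0.1592] from clicks [[0.493, 0.1597], [0.48, 0.1157]]
C [ 0.4768 -0.1184 -0.2747] rms px 0.51 loop [ 0.5211 -0.1309] from clicks [[0.5204, -0.1307], [0.4755, -0.1189]]
green ((488.6385803222656, 351.0884094238281), (216.33126831054688, 185.12664794921875), 88.9000015258789) (108, 164, 76, 65)
yellow ((477.66436767578125, -352.2703857421875), (186.74160766601562, 220.36312866210938), 4.548631191253662) (348, 172, 76, 67)
spool [[0.533 0.002 0.038]]
bottle cap [[ 0.59  -0.177  0.135]]
jar [[0.58  0.17  0.065]]
shift [-373.1 -315.4   84.8] turn [-0.002 -0.    -0.183] ysign 1
q6 -0.15 q1 0.97 t 0.2
```

```bash
python3 -m jog '[[0.55,-45,-38,0,0,0,-0.1],[0.55,-90,-76,0,0,0,-0.183],[0.55,-135,-114,0,0,0,-0.183],[0.55,-180,-152,10,0,0,-0.183],[0.55,-225,-190,20,0,0,-0.183],[0.55,-270,-228,30,0,0,-0.183],[0.55,-320,-270,60,0,0,-0.183],[0.55,-373,-315,85,0,0,-0.183],[0.55,-373,-315,85,0,0,-0.183],[0.55,-373,-315,85,0,0,-0.183],[0.55,-373,-315,85,0,0,-0.183],[0.55,-373,-315,85,0,0,-0.183]]' 25
python3 - <<'E'
from h import *
m=json.load(open("m.json"));A=m["B"];L=[A[0]+.046*np.cos(A[2]),A[1]+.046*np.sin(A[2])]
to(*L,.085,A[2]);print(get_state()["opening"],get_state()["contact_force"])
cv2.imwrite("pics/w1.png",imaging.read_camera("wrist")["image"])
E
```

```text
time: 1.4
eef_pos: [0.493, 0.1592, 0.1598]
tcp_rot: [0.136, 0.991, 0.0, -0.001]
contact_force: [-0.4, -0.3, 0.2]
opening: 0.448
finger_force: 0.0
shift [ 0.2 -0.1 74.8] turn [-0.    -0.002 -0.002] ysign 1
q6 -1.18 q1 0.12 t 1.4
0.4477748062292051 [-0.39463735 -0.269042    0.15618019]
```

View pics/w1.png

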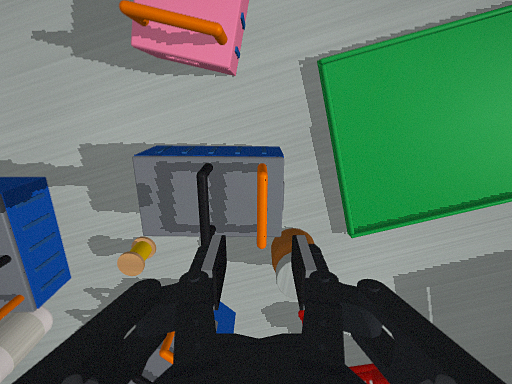

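The wrist view shows B's orange bar at column 262, midway between the fingers (220 and 297). The black bar at (206,205) is clear of them, so I descend.

```bash
python3 -m jog '[[0.55,0,0,25,0,0,0],[0.55,0,0,50,0,0,0],[0.55,0,0,70,0,0,0],[0.55,0,0,75,0,0,0],[0.55,0,0,75,0,0,0],[1,0,0,75,0,0,0],[1,0,0,75,0,0,0],[1,0,0,75,0,0,0],[1,0,0,75,0,0,0],[1,0,0,75,0,0,0],[1,0,0,75,0,0,0],[1,0,0,75,0,0,0]]' 25
```

```text
time: 2.65
eef_pos: [0.4941, 0.1606, 0.0869]
tcp_rot: [0.135, 0.991, 0.001, 0.001]
contact_force: [-1.3, 1.7, 5.8]
opening: 0.085
finger_force: 24.7
```

```bash
python3 -m jog '[[1,0,-1.5,-2,-0.02,0,0],[1,0,-3,-4,-0.04,0,0],[1,0,-5,-6.5,-0.06,0,0],[1,0,-7,-9,-0.08,0,0],[1,0,-8.5,-11.5,-0.1,0,0],[1,0,-8.5,-11.5,-0.1,0,0],[1,0,-8.5,-11.5,-0.1,0,0],[1,0,-8.5,-11.5,-0.1,0,0],[1,0,-8.5,-11.5,-0.1,0,0]]' 25
python3 - <<'E'
from h import *
im=imaging.read_camera("wrist")["image"];cv2.imwrite("pics/w2.png",im)
E
```

```text
time: 3.55
eef_pos: [0.4905, 0.1519, 0.0965]
tcp_rot: [0.135, 0.99, 0.049, 0.006]
contact_force: [-0.7, 0.2, -0.8]
opening: 0.082
finger_force: 24.4
```

View pics/w2.png

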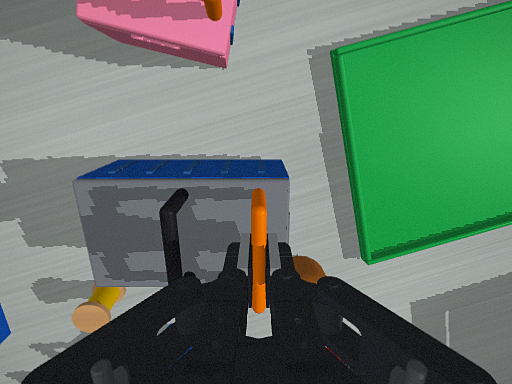

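The picture shows the orange bar held at (259,250). The force reading suggests B is light, which the carry lift will confirm. Setting it down and releasing.

```bash
python3 -m jog '[[1,0,2,3,0.025,0,0],[1,0,4,6,0.05,0,0],[1,0,5.5,9,0.075,0,0],[1,0,7.3,12,0.1,0,0],[1,0,7.3,12,0.1,0,0],[0.55,0,7.3,12,0.1,0,0],[0.55,0,7.3,12,0.1,0,0],[0.55,0,7.3,12,0.1,0,0],[0.55,0,7.3,-10,0.1,0,0],[0.55,0,7.3,-30,0.1,0,0],[0.55,0,-38.7,-30,0.1,0,0],[0.55,0,-38.7,-30,0.1,0,0]]' 25
python3 - <<'E'
from h import *
m=json.load(open("m.json"));A=m["B"]
to(*A[:2],.085,A[2]);print(get_state()["opening"],get_state()["contact_force"])
c=imaging.read_camera("top");cv2.imwrite("pics/t1.png",cv2.resize(c["image"][110:236,188:356],(800,600)))
E
```

```text
time: 4.8
eef_pos: [0.4788, 0.1094, 0.1226]
tcp_rot: [0.136, 0.991, -0.001, -0.0]
contact_force: [-0.5, 0.2, -0.7]
opening: 0.45
finger_force: 0.0
shift [-0.   5.8 37.6] turn [-0.001 -0.    -0.002] ysign 1
q6 -1.28 q1 0.02 t 4.8
0.45011455530290156 [-0.49726524  0.20797624 -0.74106671]
```

```bash
python3 -m jog '[[0.55,0,6,15,0,0,0],[0.55,0,6,30,0,0,0],[0.55,0,6,38,0,0,0],[0.55,0,6,38,0,0,0],[1,0,6,38,0,0,0],[1,0,6,38,0,0,0],[1,0,6,38,0,0,0],[1,0,6,38,0,0,0],[1,0,6,38,0,0,0],[1,0,6,36,0,0,0],[1,0,6,30,0,0,0],[1,0,6,22,0,0,0]]' 40
python3 -m jog '[[1,0,0,-15,0,0,0],[1,0,0,-30,0,0,0],[1,0,0,-30,0,0,0],[1,0,0,-30,0,0,0],[1,0,0,-30,0,0,0]]' 40
python3 - <<'E'
from h import *
m=json.load(open("m.json"))
print(get_state()["contact_force"])
to(*m["green"],.2,-.019); to(*m["yellow"],.2,.079)
E
```

```text
time: 6.05
eef_pos: [0.4806, 0.1176, 0.1007]
tcp_rot: [0.135, 0.991, -0.0, -0.001]
contact_force: [0.1, 0.3, -2.1]
opening: 0.074
finger_force: 38.9
time: 6.55
eef_pos: [0.4806, 0.1176, 0.13]
tcp_rot: [0.135, 0.991, -0.0, -0.001]
contact_force: [0.2, -0.4, -2.2]
opening: 0.076
finger_force: 39.0
[ 0.16943419 -0.38270169 -2.16522419]
shift [ 54.8 227.1 -70. ] turn [-1.000e-03 -1.000e-03  1.319e+00] ysign 1
q6 -1.27 q1 0.03 t 6.5
shift [-122.8 -453.6  -69.9] turn [-1.000e-03 -1.000e-03  1.221e+00] ysign 1
q6 -1.27 q1 0.03 t 6.5
```

Box B weighs 2.2 N, so it is light and goes in the yellow tray's outer slot. I carry it high to clear the bottle.

```bash
python3 -m jog '[[1,0,0,-40,0,0,0],[1,0,0,-80,0,0,0],[1,-3,-10,-115,0,0,0.1],[1,-13,-46,-115,0,0,0.24],[1,-25,-90,-115,0,0,0.37],[1,-38,-136,-115,0,0,0.5],[1,-50,-180,-115,0,0,0.63],[1,-63,-226,-115,0,0,0.76],[1,-75,-270,-115,0,0,0.88],[1,-88,-316,-115,0,0,1],[1,-100,-360,-115,0,0,1.11],[1,-112,-402,-115,0,0,1.22]]' 40
python3 - <<'E'
from h import *
to(.4815,-.4,.1,.079)
E
```

```text
time: 7.75
eef_pos: [0.4808, -0.3014, 0.2444]
tcp_rot: [0.68, 0.733, 0.0, -0.001]
contact_force: [0.3, -0.7, -1.6]
opening: 0.074
finger_force: 39.3
shift [-98.6  -6.5 144.2] turn [-0.001 -0.002 -0.004] ysign 1
q6 -0.81 q1 -0.74 t 7.8
```

```bash
python3 -m jog '[[1,-45,-3,10,0,0,0],[1,-90,-6,40,0,0,0],[1,-98,-6,80,0,0,0],[1,-98,-6,115,0,0,0],[1,-98,-6,135,0,0,0],[1,-98,-6,144,0,0,0],[1,-98,-6,150,0,0,0],[1,-98,-6,153,0,0,0],[1,-98,-6,154,0,0,0],[1,-98,-6,154,0,0,0],[0.7,-98,-6,154,0,0,0],[0.55,-98,-6,154,0,0,0]]' 40
python3 -m jog '[[0.55,0,0,0,0,0,0],[0.55,0,0,-20,0,0,0],[0.55,0,0,-60,0,0,0],[0.55,0,0,-110,0,0,0],[0.55,0,0,-150,0,0,0]]' 25
python3 - <<'E'
from h import *
m=json.load(open("m.json"));A=m["C"];L=[A[0]+.046*np.cos(A[2]),A[1]+.046*np.sin(A[2])]
to(*L,.085,A[2]);print(get_state()["opening"],get_state()["contact_force"])
cv2.imwrite("pics/t2.png",cv2.resize(imaging.read_camera("top")["image"][100:300,180:446],(798,600)))
E
```

```text
time: 8.95
eef_pos: [0.4842, -0.3986, 0.0935]
tcp_rot: [0.678, 0.735, -0.0, 0.001]
contact_force: [-0.1, -0.1, 0.5]
opening: 0.406
finger_force: 0.0
time: 9.45
eef_pos: [0.4838, -0.3982, 0.2451]
tcp_rot: [0.678, 0.735, -0.0, 0.001]
contact_force: [0.2, 0.3, 1.2]
opening: 0.449
finger_force: 0.0
shift [263.9  58.2 159.6] turn [0.002 0.002 0.355] ysign 1
q6 -0.93 q1 -0.85 t 9.4
0.44947244524523816 [0.24372833 0.26060377 1.19310339]
```

View pics/t2.png

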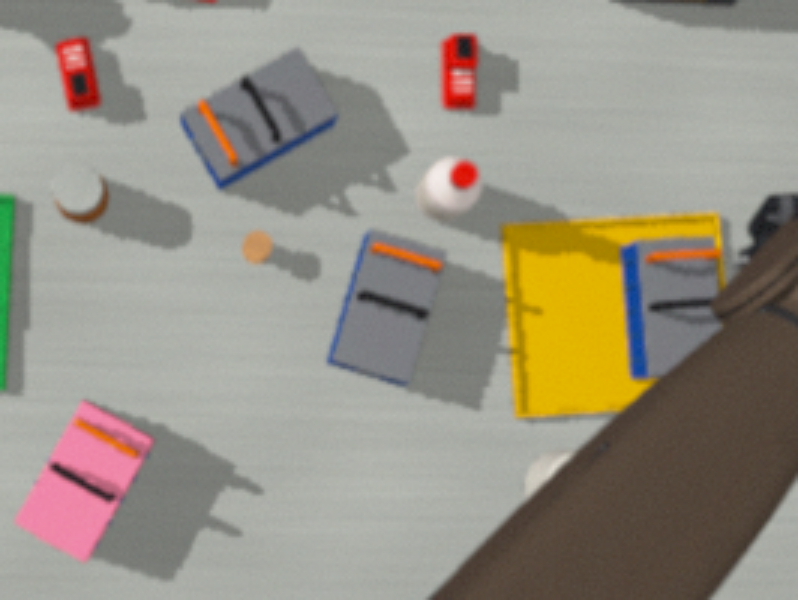

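The top view shows box B flat in the yellow tray at (680,305), with everything else in place. Box C is next.

```bash
python3 -m jog '[[0.55,48,10,0,0,0,0.1],[0.55,96,20,0,0,0,0.2],[0.55,144,31,0,0,0,0.3],[0.55,190,42,10,0,0,0.355],[0.55,235,52,35,0,0,0.355],[0.55,264,58,70,0,0,0.355],[0.55,264,58,100,0,0,0.355],[0.55,264,58,100,0,0,0.355],[0.55,264,58,100,0,0,0.355]]' 25
python3 - <<'E'
from h import *
m=json.load(open("m.json"));A=m["C"];L=[A[0]+.046*np.cos(A[2]),A[1]+.046*np.sin(A[2])]
to(*L,.085,A[2]);print(get_state()["contact_force"])
E
```

```text
time: 10.4
eef_pos: [0.5204, -0.1303, 0.1423]
tcp_rot: [0.797, 0.603, -0.0, 0.0]
contact_force: [1.0, -0.1, 1.3]
opening: 0.45
finger_force: 0.0
shift [-0.4  0.8 57.3] turn [-0.  0. -0.] ysign 1
q6 -0.16 q1 -0.43 t 10.4
[ 0.96744758 -0.12479045  1.30173513]
```

```bash
python3 -m jog '[[0.55,0,1,25,0,0,0],[0.55,0,1,48,0,0,0],[0.55,0,1,57,0,0,0],[0.55,0,1,57,0,0,0],[1,0,1,57,0,0,0],[1,0,1,57,0,0,0],[1,0,1,57,0,0,0],[1,0,1,57,0,0,0],[1,0,1,57,0,0,0],[1,0,1,57,0,0,0]]' 25
python3 -m jog '[[1,0,-1.5,-2,-0.02,0,0],[1,0,-3,-4,-0.04,0,0],[1,0,-5,-6.5,-0.06,0,0],[1,0,-7,-9,-0.08,0,0],[1,0,-8.5,-11.5,-0.1,0,0],[1,0,-8.5,-11.5,-0.1,0,0],[1,0,-8.5,-11.5,-0.1,0,0],[1,0,-8.5,-11.5,-0.1,0,0],[1,0,-8.5,-11.5,-0.1,0,0]]' 25
```

```text
time: 11.4
eef_pos: [0.5226, -0.1311, 0.0867]
tcp_rot: [0.797, 0.604, 0.001, 0.002]
contact_force: [0.6, -1.1, 5.5]
opening: 0.077
finger_force: 24.7
time: 12.3
eef_pos: [0.5124, -0.1277, 0.0956]
tcp_rot: [0.796, 0.603, 0.03, 0.039]
contact_force: [0.9, 0.1, -2.1]
opening: 0.082
finger_force: 24.5
```

```bash
python3 -m jog '[[1,0,2,3,0.025,0,0],[1,0,4,6,0.05,0,0],[1,0,5.5,9,0.075,0,0],[1,0,7.3,12,0.1,0,0],[1,0,7.3,12,0.1,0,0],[0.55,0,7.3,12,0.1,0,0],[0.55,0,7.3,12,0.1,0,0],[0.55,0,7.3,12,0.1,0,0],[0.55,0,9,-8,0.1,0,0],[0.55,0,11,-28,0.1,0,0],[0.55,0,-34,-32,0.1,0,0],[0.55,0,-34,-32,0.1,0,0]]' 25
python3 - <<'E'
from h import *
m=json.load(open("m.json"));A=m["C"]
to(*A[:2],.085,A[2]);print(get_state()["opening"],get_state()["contact_force"])
E
```

```text
time: 13.5
eef_pos: [0.4718, -0.1153, 0.1219]
tcp_rot: [0.797, 0.604, -0.002, -0.004]
contact_force: [-0.6, -0.1, -0.8]
opening: 0.451
finger_force: 0.0
shift [-1.7  6.  36.9] turn [-0.009 -0.001 -0.   ] ysign 1
q6 -0.17 q1 -0.45 t 13.5
0.45105087686535794 [-0.64858545 -0.12469799 -0.81472134]
```

```bash
python3 -m jog '[[0.55,-1,5,15,-0.009,0,0],[0.55,-1.5,5,30,-0.009,0,0],[0.55,-1.5,5,37,-0.009,0,0],[0.55,-1.5,5,37,-0.009,0,0],[1,-1.5,5,37,-0.009,0,0],[1,-1.5,5,37,-0.009,0,0],[1,-1.5,5,37,-0.009,0,0],[1,-1.5,5,37,-0.009,0,0],[1,-1.5,5,37,-0.009,0,0],[1,-1.5,5,35,-0.009,0,0],[1,-1.5,5,29,-0.009,0,0],[1,-1.5,5,21,-0.009,0,0]]' 60
python3 -m jog '[[1,0,0,-15,0,0,0],[1,0,0,-30,0,0,0],[1,0,0,-30,0,0,0],[1,0,0,-30,0,0,0],[1,0,0,-30,0,0,0]]' 60
python3 - <<'E'
from h import *
m=json.load(open("m.json"))
print(get_state()["contact_force"])
g=m["green"]
for k in(.048,-.048): to(g[0]+.019*k,g[1]+k,.2,-.019)
E
```

```text
time: 14.7
eef_pos: [0.481, -0.1204, 0.1031]
tcp_rot: [0.797, 0.603, 0.002, 0.003]
contact_force: [0.4, 0.1, -6.5]
opening: 0.065
finger_force: 58.4
time: 15.2
eef_pos: [0.4808, -0.1203, 0.1327]
tcp_rot: [0.797, 0.604, 0.002, 0.003]
contact_force: [-0.3, -0.0, -6.9]
opening: 0.065
finger_force: 58.5
[-0.275802   -0.04290797 -6.87575762]
shift [ 502.3 -132.1  -68. ] turn [ 0.007  0.001 -0.256] ysign 1
q6 -0.18 q1 -0.45 t 15.2
shift [ 409.4 -107.8  -67.9] turn [ 0.007  0.001 -0.256] ysign 1
q6 -0.18 q1 -0.45 t 15.2
```

Box C weighs about 7 N, so it is heavy and goes to the green tray's outer slot.

```bash
python3 -m jog '[[1,0,0,-30,0,0,0],[1,10,-3,-65,0,0,0],[1,45,-12,-80,0,0,-0.03],[1,92,-24,-80,0,0,-0.06],[1,140,-37,-80,0,0,-0.1],[1,188,-50,-80,0,0,-0.14],[1,236,-62,-80,0,0,-0.17],[1,284,-75,-80,0,0,-0.2],[1,332,-88,-80,0,0,-0.23],[1,380,-100,-80,0,0,-0.256],[1,428,-113,-80,0,0,-0.256],[1,470,-124,-80,0,0,-0.256]]' 60
python3 - <<'E'
from h import *
m=json.load(open("m.json"));g=m["green"];k=.048;to(g[0]+.019*k,g[1]+k,.1,-.019)
E
```

```text
time: 16.4
eef_pos: [0.488, 0.3679, 0.2108]
tcp_rot: [0.713, 0.701, 0.001, 0.003]
contact_force: [1.3, -0.4, -6.6]
opening: 0.067
finger_force: 59.2
shift [ 31.5   0.3 110.7] turn [0.006 0.003 0.001] ysign 1
q6 0.5 q1 0.48 t 16.4
```

```bash
python3 -m jog '[[1,25,0,10,0,0,0],[1,31,0,45,0.005,0,0],[1,31,0,80,0.005,0,0],[1,31,0,100,0.005,0,0],[1,31,0,110,0.005,0,0],[1,31,0,116,0.005,0,0],[1,31,0,119,0.005,0,0],[1,31,0,121,0.005,0,0],[1,31,0,121,0.005,0,0],[1,31,0,121,0.005,0,0],[0.7,31,0,121,0.005,0,0],[0.55,31,0,121,0.005,0,0]]' 60
python3 -m jog '[[0.55,0,0,0,0,0,0],[0.55,0,0,-20,0,0,0],[0.55,0,0,-60,0,0,0],[0.55,0,0,-110,0,0,0]]' 25
python3 - <<'E'
from h import *
m=json.load(open("m.json"));A=m["A"];L=[A[0]+.046*np.cos(A[2]),A[1]+.046*np.sin(A[2])]
to(*L,.085,A[2]);print(get_state()["opening"],get_state()["contact_force"])
cv2.imwrite("pics/t3.png",cv2.resize(imaging.read_camera("top")["image"][100:300,90:356],(798,600)))
E
```

```text
time: 17.6
eef_pos: [0.4922, 0.3972, 0.0939]
tcp_rot: [0.714, 0.7, 0.003, 0.003]
contact_force: [-0.8, -0.1, 0.2]
opening: 0.395
finger_force: 0.0
time: 18.0
eef_pos: [0.4892, 0.3959, 0.2007]
tcp_rot: [0.714, 0.7, -0.002, 0.001]
contact_force: [0.9, 0.4, -0.7]
opening: 0.45
finger_force: 0.0
shift [-348.7  149.1  117.2] turn [0.002 0.004 1.008] ysign -1
q6 0.54 q1 0.52 t 18.0
0.4503328164101222 [ 0.89812665  0.3832184  -0.73712816]
```

View pics/t3.png

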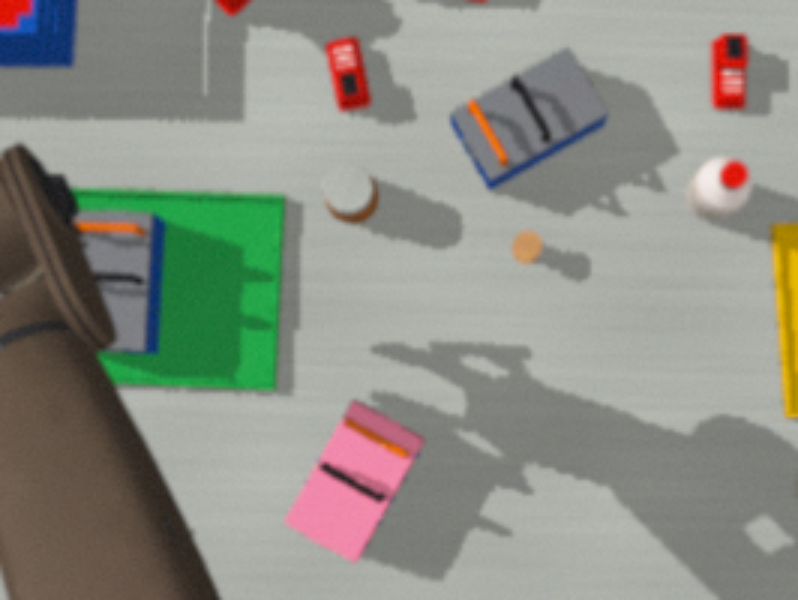

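The view shows C flat in the green tray at (120,280), and A untouched at (528,118). Now to A; the tool y axis will lie along A's own -x.

```bash
python3 -m jog '[[0.55,-45,19,0,0,0,0.14],[0.55,-90,38,0,0,0,0.28],[0.55,-135,57,0,0,0,0.42],[0.55,-180,77,0,0,0,0.56],[0.55,-225,96,0,0,0,0.7],[0.55,-270,115,10,0,0,0.84],[0.55,-315,135,30,0,0,0.96],[0.55,-348,149,55,0,0,1.008],[0.55,-348,149,60,0,0,1.008],[0.55,-348,149,60,0,0,1.008],[0.55,-348,149,60,0,0,1.008]]' 25
python3 - <<'E'
from h import *
m=json.load(open("m.json"));A=m["A"];L=[A[0]+.046*np.cos(A[2]),A[1]+.046*np.sin(A[2])]
to(*L,.085,A[2]);print(get_state()["contact_force"])
E
```

```text
time: 19.15
eef_pos: [0.6332, 0.0465, 0.1438]
tcp_rot: [0.963, 0.269, 0.002, 0.002]
contact_force: [-0.3, -0.3, 0.5]
opening: 0.447
finger_force: 0.0
shift [-2.9  1.1 58.8] turn [ 0.004 -0.003  0.001] ysign -1
q6 0.94 q1 -0.09 t 19.1
[-0.28796138 -0.28323949  0.45329014]
```

```bash
python3 -m jog '[[0.55,-2,1,25,0,0,0],[0.55,-3,1,48,0,0,0],[0.55,-3,1,59,0,0,0],[0.55,-3,1,59,0,0,0],[1,-3,1,59,0,0,0],[1,-3,1,59,0,0,0],[1,-3,1,59,0,0,0],[1,-3,1,59,0,0,0],[1,-3,1,59,0,0,0],[1,-3,1,59,0,0,0]]' 25
python3 -m jog '[[1,0,1.5,-2,0.02,0,0],[1,0,3,-4,0.04,0,0],[1,0,5,-6.5,0.06,0,0],[1,0,7,-9,0.08,0,0],[1,0,8.5,-11.5,0.1,0,0],[1,0,8.5,-11.5,0.1,0,0],[1,0,8.5,-11.5,0.1,0,0],[1,0,8.5,-11.5,0.1,0,0],[1,0,8.5,-11.5,0.1,0,0]]' 25
```

```text
time: 20.15
eef_pos: [0.6322, 0.0434, 0.0859]
tcp_rot: [0.963, 0.268, 0.003, 0.002]
contact_force: [-1.9, 2.9, 4.9]
opening: 0.078
finger_force: 24.7
time: 21.05
eef_pos: [0.6354, 0.0352, 0.0948]
tcp_rot: [0.962, 0.268, -0.012, -0.046]
contact_force: [1.2, -0.5, -5.3]
opening: 0.08
finger_force: 24.3
```

```bash
python3 -m jog '[[1,0,-2,3,-0.025,0,0],[1,0,-4,6,-0.05,0,0],[1,0,-5.5,9,-0.075,0,0],[1,0,-7.3,12,-0.1,0,0],[1,0,-7.3,12,-0.1,0,0],[0.55,0,-7.3,12,-0.1,0,0],[0.55,0,-7.3,12,-0.1,0,0],[0.55,0,-7.3,12,-0.1,0,0],[0.55,0,-9,-8,-0.1,0,0],[0.55,0,-11,-28,-0.1,0,0],[0.55,0,34,-32,-0.1,0,0],[0.55,0,34,-32,-0.1,0,0]]' 25
python3 - <<'E'
from h import *
m=json.load(open("m.json"));A=m["A"]
to(*A[:2],.085,A[2]);print(get_state()["opening"],get_state()["contact_force"])
E
```

```text
time: 22.25
eef_pos: [0.6572, 0.0009, 0.1258]
tcp_rot: [0.964, 0.267, 0.004, 0.003]
contact_force: [0.4, 0.5, 0.1]
opening: 0.447
finger_force: 0.0
shift [ 0.1 -4.4 40.8] turn [ 0.008 -0.005 -0.003] ysign -1
q6 0.88 q1 -0.15 t 22.2
0.4474312155654891 [0.35417572 0.52796563 0.08595014]
```

```bash
python3 -m jog '[[0.55,0,-4,15,0.008,-0.005,0],[0.55,0,-4,32,0.008,-0.005,0],[0.55,0,-4,40,0.008,-0.005,0],[0.55,0,-4,40,0.008,-0.005,0],[1,0,-4,40,0.008,-0.005,0],[1,0,-4,40,0.008,-0.005,0],[1,0,-4,40,0.008,-0.005,0],[1,0,-4,40,0.008,-0.005,0],[1,0,-4,40,0.008,-0.005,0],[1,0,-4,38,0.008,-0.005,0],[1,0,-4,32,0.008,-0.005,0],[1,0,-4,24,0.008,-0.005,0]]' 60
python3 -m jog '[[1,0,0,-15,0,0,0],[1,0,0,-30,0,0,0],[1,0,0,-30,0,0,0],[1,0,0,-30,0,0,0],[1,0,0,-30,0,0,0]]' 60
python3 - <<'E'
from h import *
m=json.load(open("m.json"))
print(get_state()["contact_force"])
g=m["green"];k=-.048;to(g[0]+.019*k,g[1]+k,.21,-.019)
E
```

```text
time: 23.45
eef_pos: [0.6507, 0.008, 0.0983]
tcp_rot: [0.963, 0.269, -0.004, -0.003]
contact_force: [0.3, 0.7, -7.6]
opening: 0.067
finger_force: 58.4
time: 23.95
eef_pos: [0.6521, 0.0075, 0.1295]
tcp_rot: [0.963, 0.269, -0.003, -0.002]
contact_force: [0.1, -0.5, -7.2]
opening: 0.069
finger_force: 58.5
[ 0.1338314  -0.48873288 -7.16701505]
shift [  11.9 -338.3  -78.9] turn [-7.000e-03  1.000e-03 -1.008e+00] ysign 1
q6 0.88 q1 -0.14 t 23.9
```

Box A weighs 7.2 N, so it is heavy too and takes the green tray's inner slot.

```bash
python3 -m jog '[[1,0,0,-40,0,0,0],[1,0,-10,-75,0,0,-0.05],[1,2,-50,-80,0,0,-0.18],[1,4,-98,-80,0,0,-0.3],[1,6,-146,-80,0,0,-0.43],[1,8,-194,-80,0,0,-0.56],[1,9,-242,-80,0,0,-0.7],[1,10,-290,-80,0,0,-0.83],[1,12,-325,-80,0,0,-0.95],[1,12,-338,-80,0,0,-1.008],[1,12,-338,-80,0,0,-1.008],[1,12,-338,-80,0,0,-1.008]]' 60
python3 - <<'E'
from h import *
m=json.load(open("m.json"));g=m["green"];k=-.048;to(g[0]+.019*k,g[1]+k,.09,-.019)
E
```

```text
time: 25.15
eef_pos: [0.4883, 0.3023, 0.2106]
tcp_rot: [0.714, 0.7, -0.002, -0.002]
contact_force: [-1.0, 0.0, -7.1]
opening: 0.067
finger_force: 59.6
shift [7.000e-01 1.000e-01 1.206e+02] turn [-0.005 -0.    -0.001] ysign 1
q6 0.4 q1 0.38 t 25.1
```

```bash
python3 -m jog '[[1,0,0,30,0,0,0],[1,0,0,65,-0.005,0,0],[1,0,0,90,-0.005,0,0],[1,0,0,105,-0.005,0,0],[1,0,0,113,-0.005,0,0],[1,0,0,117,-0.005,0,0],[1,0,0,119,-0.005,0,0],[1,0,0,120,-0.005,0,0],[1,0,0,120,-0.005,0,0],[1,0,0,120,-0.005,0,0],[0.7,0,0,120,-0.005,0,0],[0.55,0,0,120,-0.005,0,0]]' 60
python3 -m jog '[[0.55,0,0,0,0,0,0],[0.55,0,0,-20,0,0,0],[0.55,0,0,-60,0,0,0],[0.55,0,0,-110,0,0,0],[0.55,0,0,-150,0,0,0],[0.55,-45,0,-150,0,0,0],[0.55,-90,0,-150,0,0,0],[0.55,-135,0,-150,0,0,0],[0.55,-180,0,-150,0,0,0],[0.55,-180,0,-150,0,0,0]]' 25
python3 - <<'E'
from h import *
cv2.imwrite("pics/t4.png",imaging.read_camera("top")["image"])
E
```

```text
time: 26.35
eef_pos: [0.4896, 0.3038, 0.0938]
tcp_rot: [0.714, 0.7, 0.003, 0.0]
contact_force: [0.3, -0.8, -0.2]
opening: 0.402
finger_force: 0.0
time: 27.35
eef_pos: [0.485, 0.1188, 0.2422]
tcp_rot: [0.716, 0.698, 0.001, 0.001]
contact_force: [-0.1, 0.8, 0.1]
opening: 0.443
finger_force: 0.0
```

View pics/t4.png

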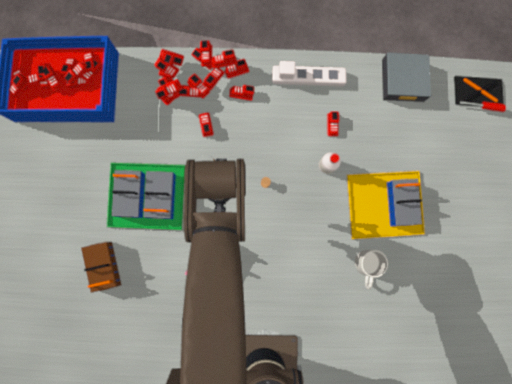

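The final view shows both heavy boxes flat in the green tray at (126,195) and (158,195). The light one is flat in the yellow tray at (406,203). The other things are where they were, apart from the jar, which the arm hides from view.

```bash
python3 -c "
from plant import workorder;print(workorder.sign_off())"
```

```text
the job is handed in; nothing more can be done
None
```

I tilted and weighed each box in turn: the two heavy ones (about 7 N each) are in the green tray and the light one (2.2 N) is in the yellow tray, and I handed the job in after about 27 s of robot time (no verdict was returned).

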